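# Put all the battery packs on the charging dock

## Task

Put every battery pack on the charging dock: slide the pack's tongue under the dock's lip with the pack tilted, swing its orange end down and press until it latches flat and fully home; any free bay will do. One pack lies in the blue bin behind the small brown carton, so first lift the carton clear and stand it aside on the bench; when all packs are latched, stand the carton back up square against the bin's front opening as it stood. Leave the paste jar, tape measure and bronze bush alone.

Things in the scene. Friction and masses are not known exactly. Their poses are not given: they have to be found in the camera images.
- pack_a_c (a point): Battery pack that lies in the bin: black block 86 x 36 x 32 mm (own x, y, z), 0.16 kg; grasp across the 36 mm. Point: the block's centre, 16 mm above the underside. At its -x end a grey tongue, 26 mm wide, 7 thick, flush with the underside, reaches 61 mm from the centre; at its +x end (heel) an orange band and a ledge, 22 mm wide, 10 high, flush with the underside, reaching 51 mm.
- pack_b_c (a point): Battery pack, may be absent: black block 86 x 36 x 32 mm (own x, y, z), 0.16 kg; grasp across the 36 mm. Point: the block's centre, 16 mm above the underside. At its -x end a grey tongue, 26 mm wide, 7 thick, flush with the underside, reaches 61 mm from the centre; at its +x end (heel) an orange band and a ledge, 22 mm wide, 10 high, flush with the underside, reaching 51 mm.
- pack_c_c (a point): Battery pack, may be absent: black block 86 x 36 x 32 mm (own x, y, z), 0.16 kg; grasp across the 36 mm. Point: the block's centre, 16 mm above the underside. At its -x end a grey tongue, 26 mm wide, 7 thick, flush with the underside, reaches 61 mm from the centre; at its +x end (heel) an orange band and a ledge, 22 mm wide, 10 high, flush with the underside, reaching 51 mm.
- bay0 (a point): Rightmost (-y) of the dock's three bays, 84 mm apart along y: where the centre of a seated pack's block lies, 16 mm over the bay floor (26 mm over the bench). Axes as a seated pack's: tongue to -x (towards the robot), heel to +x, z up.
- bay1 (a point): Middle of the dock's three bays, 84 mm apart along y: where the centre of a seated pack's block lies, 16 mm over the bay floor (26 mm over the bench). Axes as a seated pack's: tongue to -x (towards the robot), heel to +x, z up.
- bay2 (a point): Leftmost (+y) of the dock's three bays, 84 mm apart along y: where the centre of a seated pack's block lies, 16 mm over the bay floor (26 mm over the bench). Axes as a seated pack's: tongue to -x (towards the robot), heel to +x, z up.
- dock: Fixed grey dock, 153 x 224 mm; x, y as the bays', origin under the middle bay's point; floor 10 mm high. A black lip along its -x side overhangs x = -62.5 (front wall) to -54.5 mm, underside 14 mm, top 19 mm over the floor: enter it with the heel raised 0.35 rad. Guides 12 mm high leave a 42 mm channel at both ends, none from x = -36 to 31 mm, so fingers have room.
- latch1 (a joint): Middle bay's orange spring latch (all three alike): 0 = out, up to 0.008 m pushed back to +x. Its nose stands at x = 46 mm in the bay, sloped on top from 13 to 26 mm over the floor; pressing the pack's heel down with about 4 to 10 N (its weight alone is not enough) pushes it back, then it snaps over the ledge. Under it a 10 mm high block begins at x = 52.5 mm.
- bin_front (a point): Where the carton's centre stands against the fixed blue bin's front, 30.5 mm over the bench; x points into the bin. Bin: 78 mm deep, 158 wide, 50 high, walls and floor 4 mm. The pack in it lies along y, its centre 71 mm further along x, 32 mm free behind it. The front wall (outer face at x = 47.5 mm) has a slot 64 mm wide, open to the top, for a finger.
- carton_c (a point): Small brown closed carton, 63 x 89 x 61 mm (own x, y, z), 0.14 kg, loose; grasp across its 63 mm. Point: its centre, 30.5 mm over its underside. In its place its y axis lies along bin_front's x axis.
- paste_jar: Bystander: white jar with blue lid, 56 mm across, 70 mm high, far right, beyond the bin; origin under its middle.
- tape_measure: Bystander: yellow tape measure, 60 x 70 x 36 mm, far left; origin under its middle.
- bush: Bystander: bronze bush, 28 mm across, 26 mm high, in front between dock and bin; origin under its middle.
Not all that is in view belongs to the job. What is shaped like the part that bears pack_b_c but turquoise is not meant.

How it is judged:
On the way, in this order (a step that is already met when the one before it is completed fails the run):
1. the carton stands on the bench, clear of the bin's front opening (horizontal distance between carton_c and bin_front above 0.09 m and height (world z) of carton_c below 0.04 m and angle between carton_c's own z axis and vertical below 0.1 rad), for 0.2 s.
2. every pack is latched flat in a bay of the dock (((horizontal distance between pack_a_c and bay0 below 0.007 m and z of pack_a_c in the frame of bay0 between -0.004 and 0.004 m and angle between the z axis of pack_a_c and the z axis of bay0, either way round below 0.04 rad and angle between the x axis of pack_a_c and the x axis of bay0, either way round below 0.12 rad) or (horizontal distance between pack_a_c and bay1 below 0.007 m and z of pack_a_c in the frame of bay1 between -0.004 and 0.004 m and angle between the z axis of pack_a_c and the z axis of bay1, either way round below 0.04 rad and angle between the x axis of pack_a_c and the x axis of bay1, either way round below 0.12 rad) or (horizontal distance between pack_a_c and bay2 below 0.007 m and z of pack_a_c in the frame of bay2 between -0.004 and 0.004 m and angle between the z axis of pack_a_c and the z axis of bay2, either way round below 0.04 rad and angle between the x axis of pack_a_c and the x axis of bay2, either way round below 0.12 rad)) and ((horizontal distance between pack_b_c and bay0 below 0.007 m and z of pack_b_c in the frame of bay0 between -0.004 and 0.004 m and angle between the z axis of pack_b_c and the z axis of bay0, either way round below 0.04 rad and angle between the x axis of pack_b_c and the x axis of bay0, either way round below 0.12 rad) or (horizontal distance between pack_b_c and bay1 below 0.007 m and z of pack_b_c in the frame of bay1 between -0.004 and 0.004 m and angle between the z axis of pack_b_c and the z axis of bay1, either way round below 0.04 rad and angle between the x axis of pack_b_c and the x axis of bay1, either way round below 0.12 rad) or (horizontal distance between pack_b_c and bay2 below 0.007 m and z of pack_b_c in the frame of bay2 between -0.004 and 0.004 m and angle between the z axis of pack_b_c and the z axis of bay2, either way round below 0.04 rad and angle between the x axis of pack_b_c and the x axis of bay2, either way round below 0.12 rad)) and ((horizontal distance between pack_c_c and bay0 below 0.007 m and z of pack_c_c in the frame of bay0 between -0.004 and 0.004 m and angle between the z axis of pack_c_c and the z axis of bay0, either way round below 0.04 rad and angle between the x axis of pack_c_c and the x axis of bay0, either way round below 0.12 rad) or (horizontal distance between pack_c_c and bay1 below 0.007 m and z of pack_c_c in the frame of bay1 between -0.004 and 0.004 m and angle between the z axis of pack_c_c and the z axis of bay1, either way round below 0.04 rad and angle between the x axis of pack_c_c and the x axis of bay1, either way round below 0.12 rad) or (horizontal distance between pack_c_c and bay2 below 0.007 m and z of pack_c_c in the frame of bay2 between -0.004 and 0.004 m and angle between the z axis of pack_c_c and the z axis of bay2, either way round below 0.04 rad and angle between the x axis of pack_c_c and the x axis of bay2, either way round below 0.12 rad))), for 0.3 s.
At the end, for the whole second after the job is handed in: Every pack present lies flat in a bay (centre within 7 mm of the bay point in plan, 4 mm in height; level within 0.04 rad, lined up within 0.12 rad), tongue to the lip; the carton stands upright on the bench within 30 mm and 0.25 rad of its place at the bin (all of step 2 and horizontal distance between carton_c and bin_front below 0.03 m and angle between carton_c's own z axis and vertical below 0.1 rad and angle between the y axis of carton_c and the x axis of bin_front, either way round below 0.25 rad and height (world z) of carton_c below 0.04 m); the robot touches nothing.
It fails at once if the paste jar is pushed more than 5 cm (distance of paste_jar from where it was at the start of the episode above 0.05 m).
It fails at once if the tape measure is pushed more than 5 cm (distance of tape_measure from where it was at the start of the episode above 0.05 m).
It fails at once if the bronze bush is pushed more than 5 cm (distance of bush from where it was at the start of the episode above 0.05 m).
Of pack_b, pack_c only 1 to 2 are there at a start; the rules pass over those that are not, and their reading is None.
At some moment in a run one of carton, pack_b, pack_c may be knocked a few centimetres aside while the robot is not near it.
Once in a run the grip may slacken for a moment while it holds something.
It also fails if it takes over 210 s, if anything falls off the work surface, if the arm or the gripper's body presses on something with over 40 N, if the wrist force passes 120 N, or if a joint passes its speed limit or range.

## Robot

A 7-joint arm with a two-finger parallel gripper is mounted at the origin on a cart in front of the work surface, level with it; the furniture and walls round the work are solid. World frame = base frame: x ahead of the robot, y to its left, z up, the work surface at z = 0. Lengths are in m, angles in rad, forces in N, time in s.
With the tool pointing down it reaches from about 0.425 to 0.95 m from the base axis. Payload 4.7 kg.
Tool frame: the origin (TCP) lies between the finger pads; the fingertips stand 25 mm ahead of it and the grasp point (between the pads) lies 6 mm ahead of it; x points along the fingers, z is the direction in which the jaws open and shut, and the axes are right-handed (so a half turn about x gives the same grasp; the last joint's range is limited). The gripper opens to 85 mm and grips with 20 to 120 N. Pads are 22 mm wide; open, the fingers measure 114 mm over their backs; the gripper's body (76 mm by 85 mm) begins 54 mm behind the grasp point. The pads swing forward as they close: fully open they stand 13 mm farther back than shut.
Start: joints at [-1.207, 0.469, -0.049, 1.532, 0.024, 1.141, -0.082], TCP at [0.258, 0.624, 0.256] pointing down, gripper open.
Joint ranges: [-2.59, 2.59], [-0.33, 1.99], [-1.39, 1.29], [0.1, 2.45], [-1.04, 4.18], [0.21, 1.99], [-2.66, 2.66]. Speed limits (rad/s): [2.57, 2.57, 3.14, 3.14, 3.14, 3.14, 3.14].

## Interface

Orientations are given as a 3x3 rotation matrix whose columns are the frame's x, y, z axes.
In Python, from rig import * gives the robot as it stands. Calls block until the motion is done:
- movep(position, orientation): joint-space move of the TCP to a pose.
- move_l(position, attitude=None, feed=0.15, until_force=None): straight line of the TCP; attitude=None keeps the orientation; feed is the mean speed in m/s. With until_force (N) it stops when the force on the tool has changed by that much, and returns True; else False.
- move_joints(angles): joint-space move.
- command_gripper(opening, newtons=None): finger opening in m; newtons is the grip in N (None keeps the last); returns when the fingers have stopped.
- sleep(seconds).
- inverse_kinematics(position, orientation): joint angles nearest the present ones, or None.
- sense(): the state.
- camera(name): name is "side" or "top"; returns (picture, depth): 480x640x3 uint8, red, green, blue; 480x640 float32, m along the optical axis (not along the pixel's ray), 0 where there is no reading.
- camera_params(name): a dict with "K" (3x3 intrinsics, pixels), "position" and "rotation" of the camera in the world. Camera axes: x right, y down, z forward; pixel columns grow to the right and rows downward; lengths in m; the calibration is good to about 2 mm. A picture is of the moment at which its call begins. camera_params takes no time and is no camera call.
A pose or a line that the arm cannot do raises Unreachable and nothing moves.
- finish_job(): hands the job in, once; it reports no verdict.
The state is a dict: "time_s": time; "joint_pos": joint angles; "qd": joint speeds; "joint_efforts": joint torques, N m; "position": TCP position; "tcp_rot": TCP orientation; "wrist_force": force on the tool from outside, world axes, zero at the start; "ft_torque": the same for the moment, N m; "finger_gap": finger opening in m.
Only numpy, scipy, OpenCV 4.12 (cv2) and the standard library are available. Lean on these libraries where they do the work, as an engineer would, in place of code of your own. Each camera call takes 0.05 s, during which the arm holds its last target. There are 200 camera calls.

## Working session

There is one attempt and no reset: what is moved stays moved. The work goes in short steps, each a Python script; the robot and the scene stay as the last script left them, time stands still between calls to the robot, and variables do not carry over. Pictures are saved under pics/ and viewed, about 12 in all and at most 16, crops included, and the job is handed in when it is done.

```bash
ls; mkdir -p pics; python3 - <<'E'
from rig import *
import cv2,numpy as np
for n in("top","side"):
    p,d=camera(n);cv2.imwrite(f"pics/{n}0.png",p[:,:,::-1]);np.save(f"pics/{n}0.npy",d)
    c=camera_params(n);print(n,c["K"],c["position"],c["rotation"])
s=sense();print(s)
E
```

```text
pics
top [[473.70936368   0.         318.83674577]
 [  0.         473.70936368 242.94814802]
 [  0.           0.           1.        ]] [0.29937213 0.00498678 1.55357609] [[ 0.02188694 -0.99117857  0.13071346]
 [-0.99974534 -0.02097977  0.0083134 ]
 [-0.00549772 -0.13086213 -0.99138533]]
side [[556.77446058   0.         318.45049989]
 [  0.         556.77446058 234.48963883]
 [  0.           0.           1.        ]] [ 0.25976936 -1.16253474  0.88444454] [[ 0.97435673 -0.14411699  0.17279833]
 [-0.22384956 -0.54300044  0.80934658]
 [-0.02281103 -0.82727312 -0.56133666]]
{'time_s': 0.1, 'joint_pos': array([-1.20690262,  0.46935569, -0.04859091,  1.53359762,  0.02411281,
        1.14098148, -0.08228773]), 'qd': array([ 0.00074751, -0.00085343,  0.00045239, -0.00575692,  0.00043398,
        0.00038905,  0.00093431]), 'joint_efforts': array([ 5.25364649e-04, -5.11516070e+01, -4.72149812e-02, -2.38390321e+01,
        1.07479503e-02,  4.39204960e-03, -2.07846711e-05]), 'position': array([0.25817518, 0.62314811, 0.25535994]), 'tcp_rot': array([[-6.02543055e-04, -9.23860002e-01,  3.82730106e-01],
       [-1.64949199e-03,  3.82730573e-01,  9.23858532e-01],
       [-9.99998458e-01, -7.46457014e-05, -1.75451132e-03]]), 'wrist_force': array([ 0.19393732,  0.71788131, -0.9734167 ]), 'ft_torque': array([-0.01482327,  0.02477853, -0.05257575]), 'finger_gap': 0.08565991396897155}
```

View pics/top0.png

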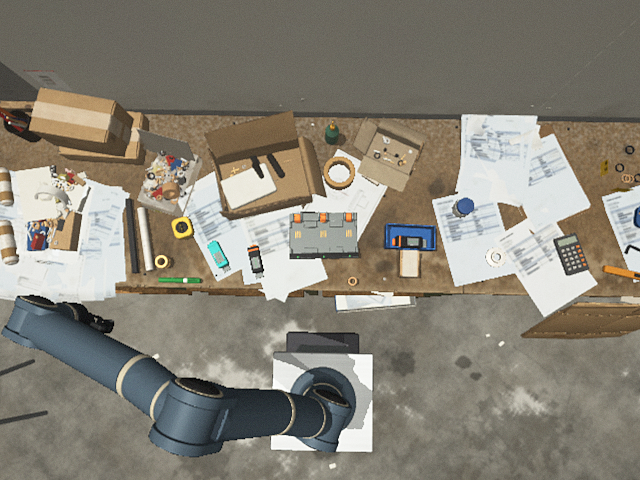

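View pics/side0.png

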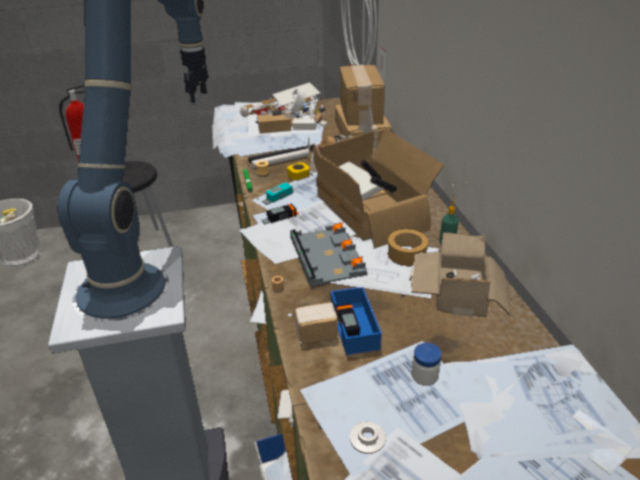

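The top view shows a black pack with an orange end at (256,262), a turquoise decoy at (218,258), the dock at (323,235), the bin at (411,238) and the carton at (409,262). The side view agrees. I'll enlarge it.

```bash
python3 - <<'E'
import cv2
p=cv2.imread("pics/top0.png")
cv2.imwrite("pics/c1.png",cv2.resize(p[200:300,200:360],None,fx=5,fy=5,interpolation=cv2.INTER_CUBIC))
cv2.imwrite("pics/c2.png",cv2.resize(p[200:300,340:480],None,fx=5,fy=5,interpolation=cv2.INTER_CUBIC))
E
```

```text
(no output)
```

View pics/c1.png

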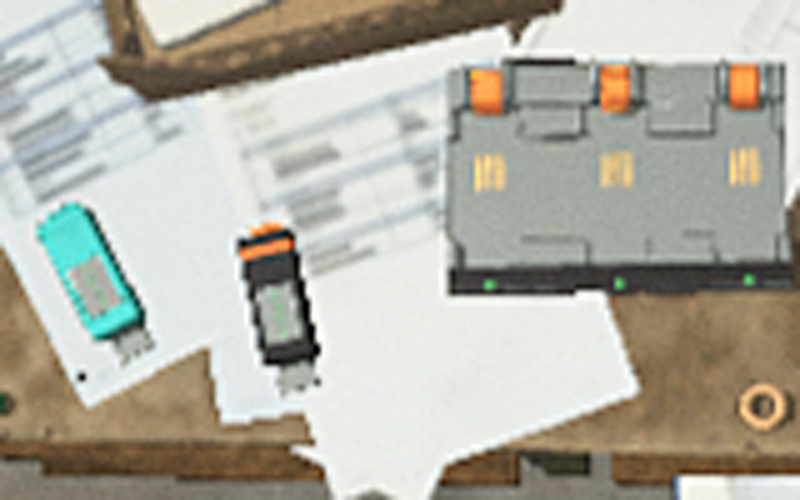

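View pics/c2.png

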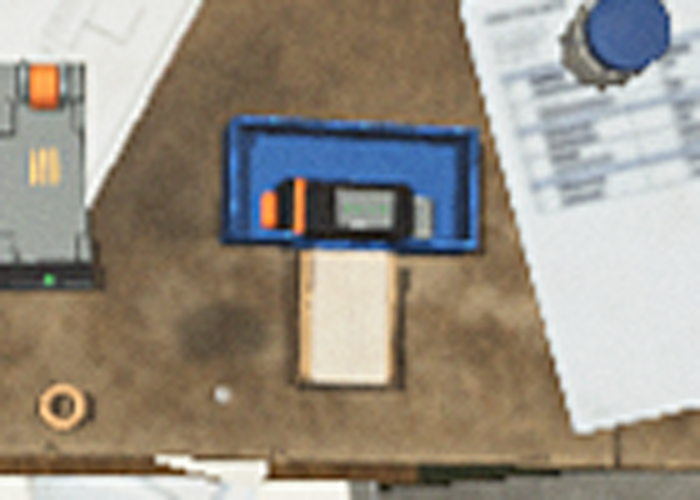

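In the crops, pack_b (full-picture ~(256,260)) is black with an orange band at its far end and its grey tongue towards the robot. The turquoise one at (218,255) is the decoy. The bin pack has its heel to +y (~(394,242)) and its tongue to -y. All bays are free. Next I measure from depth and colour.

```bash
cat > h.py <<'E'
from rig import *
import cv2, numpy as np
def cloud(n,d):
    c=camera_params(n);K=c["K"];v,u=np.mgrid[0:480,0:640]
    r=np.stack([(u-K[0,2])/K[0,0]*d,(v-K[1,2])/K[1,1]*d,d],-1)
    return r@np.array(c["rotation"]).T+c["position"]
def pix(n,u,v,z):
    c=camera_params(n);K=c["K"]
    r=np.array(c["rotation"])@[(u-K[0,2])/K[0,0],(v-K[1,2])/K[1,1],1]
    return c["position"]+r*(z-c["position"][2])/r[2]
def rect(pts):
    (c,(w,h),a)=cv2.minAreaRect((pts[:,:2]*1000).astype(np.float32))
    return np.round(c,1),np.round((w,h),1),round(a,1)
E
python3 - <<'E'
from h import *
for n,boxes in {"top":dict(packb=(240,245,268,280),carton=(398,250,424,280),dock=(286,206,362,262),lip=(286,250,362,262),bin=(382,220,440,252),packa=(390,234,430,248))}.items():
    d=np.load(f"pics/{n}0.npy");P=cloud(n,d);im=cv2.imread(f"pics/{n}0.png")
    for k,(a,b,c,e) in boxes.items():
        Q=P[b:e,a:c].reshape(-1,3)
        print(k,"z pct",np.round(np.percentile(Q[:,2],[2,25,50,75,98])*1000,1))
        lo,hi=dict(packb=(22,40),carton=(50,70),dock=(5,50),lip=(24,36),bin=(42,60),packa=(30,42))[k]
        m=(Q[:,2]>lo/1e3)&(Q[:,2]<hi/1e3);print("  ",m.sum(),rect(Q[m]),Q[m].mean(0).round(4))
print("bush",pix("top",352.6,281,.026),"jar",pix("top",465,206,.07))
print([pix("top",200+u/5,200+v/5,z).round(4) for u,v,z in [(450,65,.022),(783,62,.022),(792,270,.029),(449,270,.029),(792,292,.029),(449,294,.029)]])
print([pix("top",200+u/5,200+v/5,.032).round(4) for u,v in [(238,238),(293,232),(318,358),(265,365)]])
print([pix("top",340+u/5,200+v/5,.061).round(4) for u,v in [(301,250),(398,250),(396,385),(301,385)]])
print([pix("top",340+u/5,200+v/5,.036).round(4) for u,v in [(293,178),(293,236),(413,180),(413,240)]])
print([pix("top",340+u/5,200+v/5,.05).round(4) for u,v in [(230,116),(480,128),(478,252),(220,242)]])
E
```

```text
packb z pct [-4.5  1.   4.9 28.6 37.4]
   298 (array([445.9, 225. ]), array([86.3, 36.4]), 15.1) [0.4454 0.2242 0.0319]
carton z pct [-3.7  6.9 58.  61.9 67.6]
   516 (array([ 439. , -267.7]), array([61.4, 83.8]), 89.9) [ 0.4389 -0.2675  0.0604]
dock z pct [-3.5  5.9 11.2 20.1 36.3]
   3298 (array([535.7,   3.3]), array([184.5, 249.5]), 1.2) [0.5319 0.0079 0.0165]
lip z pct [-5.2  3.1 15.6 28.6 34.7]
   370 (array([465. ,   3.5]), array([ 26.2, 220.6]), 1.2) [0.4637 0.0046 0.0292]
bin z pct [-3.9  2.4  8.  35.4 57.9]
   212 (array([ 521.4, -273.9]), array([158.8,  92.2]), 87.9) [ 0.5282 -0.2722  0.0502]
packa z pct [ 0.4  7.9 32.  37.3 51.1]
   281 (array([ 512.4, -262.3]), array([ 39.7, 101.5]), 2.3) [ 0.512  -0.2692  0.0364]
bush [ 0.37962237 -0.09351179  0.026     ] jar [ 0.6235607  -0.44561012  0.07      ]
[array([0.5987, 0.1149, 0.022 ]), array([ 0.6052, -0.1041,  0.022 ]), array([ 0.467, -0.111,  0.029]), array([0.4623, 0.111 , 0.029 ]), array([ 0.4527, -0.1111,  0.029 ]), array([0.4467, 0.1105, 0.029 ])]
[array([0.4799, 0.2481, 0.032 ]), array([0.4846, 0.2126, 0.032 ]), array([0.4033, 0.1933, 0.032 ]), array([0.3981, 0.2273, 0.032 ])]
[array([ 0.4791, -0.2408,  0.061 ]), array([ 0.4804, -0.3022,  0.061 ]), array([ 0.3949, -0.3004,  0.061 ]), array([ 0.3936, -0.2407,  0.061 ])]
[array([ 0.5289, -0.2397,  0.036 ]), array([ 0.4911, -0.2397,  0.036 ]), array([ 0.5292, -0.3173,  0.036 ]), array([ 0.4901, -0.317 ,  0.036 ])]
[array([ 0.5663, -0.197 ,  0.05  ]), array([ 0.5618, -0.3575,  0.05  ]), array([ 0.4815, -0.3554,  0.05  ]), array([ 0.4845, -0.1909,  0.05  ])]
```

```bash
cat >> h.py <<'E'
from scipy.spatial.transform import Rotation as Ro
def Rt(yaw,tilt=0,s=1):
    """tool down, jaws across a part whose long axis has this yaw; tilt raises the +x (heel) end"""
    P=(Ro.from_euler('z',yaw)*Ro.from_euler('y',-tilt)).as_matrix()
    x=-P[:,2]; z=s*P[:,1]
    return np.stack([x,np.cross(z,x),z],1)
def tcp(g,R): return np.array(g)-0.006*R[:,0]
def info(m=""):
    s=sense();print(m,"t%.1f"%s["time_s"],"pos",s["position"].round(4),"gap %.4f"%s["finger_gap"],"F",s["wrist_force"].round(1))
def look(n,name,box=None,f=1):
    p,d=camera(n);np.save(f"pics/{name}.npy",d);p=p[:,:,::-1]
    cv2.imwrite(f"pics/{name}.png",p)
    if box: a,b,c,e=box;cv2.imwrite(f"pics/{name}_c.png",cv2.resize(p[b:e,a:c],None,fx=f,fy=f,interpolation=cv2.INTER_CUBIC))
    return p,d
E
python3 - <<'E'
from h import *
q0=None
poses=dict(cart=([.4365,-.271,.036],0,0),cup=([.4365,-.271,.2],0,0),cput=([.44,-.43,.036],0,0),pa=([.5095,-.273,.028],np.pi/2-.028,0),pb=([.4445,.223,.024],.25,0),
 bay0=([.52,-.08,.034],.026,0),bay0t=([.51,-.08,.06],.026,.35),bay0u=([.51,-.08,.15],.026,.35),bay2=([.52,.088,.034],.026,0),bay2t=([.51,.088,.06],.026,.35),bay1t=([.51,0,.06],.026,.35))
for k,(g,y,t) in poses.items():
    for s in(1,-1):
        R=Rt(y,t,s);q=inverse_kinematics(tcp(g,R),R);print(k,s,None if q is None else np.round(q,2))
print("bench edge",pix("top",409,291,0).round(3))
# latch/orange centroids in the two cameras
for n,bx in(("top",(286,206,362,225)),("side",(300,215,375,275))):
    im=cv2.imread(f"pics/{n}0.png");a,b,c,e=bx
    m=cv2.inRange(cv2.cvtColor(im[b:e,a:c],cv2.COLOR_BGR2HSV),(5,150,120),(20,255,255))
    k,l,st,ce=cv2.connectedComponentsWithStats(m);P=cloud(n,np.load(f"pics/{n}0.npy"))[b:e,a:c]
    for i in range(1,k):
        if st[i,4]>12: print(n,st[i],(ce[i]+[a,b]).round(1),np.median(P[l==i],0).round(4),pix(n,*(ce[i]+[a,b]),.033).round(4))
E
```

```text
cart 1 [ 0.08  0.56  0.5   2.11 -0.48  0.59  2.5 ]
cart -1 [ 0.1   0.55  0.49  2.11 -0.46  0.58 -0.66]
cup 1 [-0.36  0.42  1.08  2.01 -0.45  0.97  2.52]
cup -1 [-0.28  0.37  0.95  2.01 -0.37  0.95 -0.71]
cput 1 [ 0.53  0.63  0.24  1.86 -0.23  0.68  2.48]
cput -1 [ 0.    0.95  1.1   1.89 -1.03  1.01  0.01]
pa 1 [-0.21  0.8   0.91  1.98 -0.88  0.82 -1.96]
pa -1 [-0.2   0.79  0.89  1.98 -0.86  0.81  1.16]
pb 1 [-0.51  0.51 -0.06  2.13  0.06  0.5   1.22]
pb -1 [-0.86  0.54  0.39  2.15 -0.41  0.52 -1.48]
bay0 1 [-0.11  0.53  0.24  2.07 -0.23  0.56  1.88]
bay0 -1 [-0.34  0.58  0.54  2.08 -0.52  0.61 -0.98]
bay0t 1 [ 0.62  0.47 -0.63  2.26  1.08  0.26  0.67]
bay0t -1 [ 0.62  0.47 -0.63  2.26  1.08  0.26 -2.47]
bay0u 1 [-0.21  0.22  0.35  2.25 -0.36  0.36  2.04]
bay0u -1 [-0.54  0.26  0.75  2.26 -0.65  0.41 -0.82]
bay2 1 [-0.29  0.53  0.05  2.06 -0.05  0.56  1.4 ]
bay2 -1 [-0.61  0.57  0.47  2.08 -0.46  0.59 -1.36]
bay2t 1 [-0.1   0.41 -0.24  2.28  1.01  0.23  0.33]
bay2t -1 None
bay1t 1 [ 0.28  0.42 -0.44  2.29  1.08  0.23  0.46]
bay1t -1 None
bench edge [ 0.352 -0.279  0.   ]
top [34  7  6  9 49] [322.5 217.2] [0.585  0.009  0.0337] [0.5846 0.0077 0.033 ]
top [60  7  6  9 51] [348.5 216.9] [ 0.5878 -0.0766  0.0318] [ 0.5875 -0.0769  0.033 ]
top [ 8  8  6  9 48] [296.6 217.9] [0.5803 0.0912 0.0325] [0.5807 0.092  0.033 ]
side [32  8 10  8 46] [336.6 226.3] [0.5782 0.0897 0.0343] [0.5797 0.0916 0.033 ]
side [41 24 11  9 56] [345.8 242.9] [0.5827 0.0072 0.0329] [0.5835 0.0078 0.033 ]
side [51 42 11  9 61] [356.  260.8] [ 0.5866 -0.0761  0.0336] [ 0.5875 -0.0756  0.033 ]
```

```bash
python3 - <<'E'
from h import *
R=Rt(0,0,-1)
command_gripper(.085,40)
movep(tcp([.44,-.27,.25],R),R); info()
move_l(tcp([.4365,-.2705,.12],R),feed=.2)
print(move_l(tcp([.4365,-.2705,.038],R),feed=.1,until_force=12))
command_gripper(.0,40);info("gripped")
move_l(tcp([.4365,-.2705,.15],R),feed=.15);info()
move_l(tcp([.44,-.43,.15],R),feed=.2)
print(move_l(tcp([.44,-.43,.037],R),feed=.08,until_force=8));info()
command_gripper(.085);move_l(tcp([.44,-.43,.2],R),feed=.2);info()
print(sense()["joint_pos"].round(2))
p,d=look("top","t1",(375,190,505,300),5);look("side","s1",(280,270,460,400),4)
P=cloud("top",d);Q=P[245:285,420:475].reshape(-1,3);m=(Q[:,2]>.053)&(Q[:,2]<.068);print(rect(Q[m]),Q[m].mean(0))
E
```

```text
t3.5 pos [ 0.4406 -0.2693  0.2559] gap 0.0848 F [ 0.3  1.  -0.1]
False
gripped t5.6 pos [ 0.437  -0.2706  0.0447] gap 0.0624 F [-0.3  1.2  6.5]
 t6.5 pos [ 0.436  -0.2699  0.1552] gap 0.0627 F [ 0.4 -0.2 -0.6]
True
 t8.8 pos [ 0.4398 -0.4299  0.0447] gap 0.0622 F [-0.  -0.2  4.7]
 t10.1 pos [ 0.4396 -0.4292  0.2048] gap 0.0854 F [-0.7  1.2 -0.3]
[ 0.13  0.53  0.82  1.77 -0.44  1.04 -0.47]
(array([ 471.3, -382. ]), array([149.3,  33.5]), 87.8) [ 0.47723341 -0.40631754  0.05953197]
```

View pics/t1_c.png

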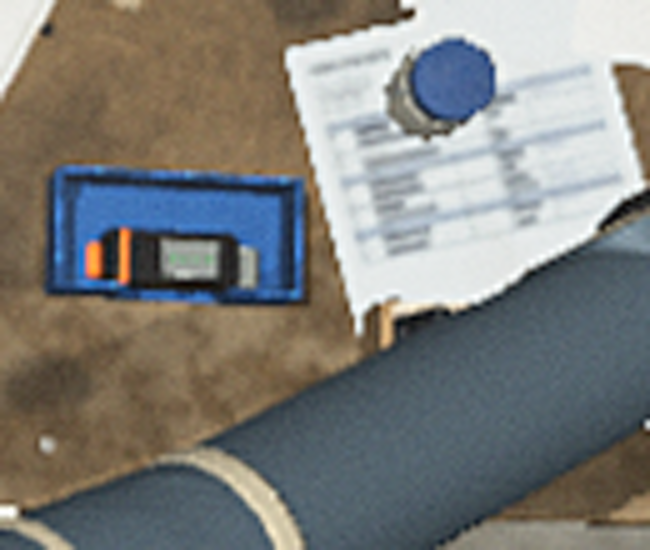

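The carton has been lifted away to the right. The pack in the bin is undisturbed, with its block at crop x 103–240, y 228–290. I'll check joint solutions for the pre-tilted grasp from here.

```bash
python3 - <<'E'
from h import *
A=-.2
for s in(1,-1):
  for k,g,y,t in [("paU",[.5095,-.268,.2],np.pi/2-.028,A),("pa",[.5095,-.268,.029],np.pi/2-.028,A),("b0U",[.52,-.078,.2],.035,.35+A),("b0t",[.52,-.078,.06],.035,.35+A),("b0",[.53,-.078,.035],.035,A),("b2t",[.515,.09,.06],.035,.35+A),("b2",[.525,.09,.035],.035,A),("pbU",[.45,.223,.2],.25,A),("pb",[.45,.223,.025],.25,A)]:
    R=Rt(y,t,s);q=inverse_kinematics(tcp(g,R),R);print(k,s,None if q is None else np.round(q,2))
E
```

```text
paU 1 [-0.49  0.54  1.12  1.93 -0.4   0.89 -2.38]
pa 1 [-0.41  0.88  1.06  2.04 -0.94  0.71 -1.99]
b0U 1 [ 0.88  0.37 -0.98  2.    0.43  0.82  1.29]
b0t 1 [ 0.57  0.52 -0.62  2.12  0.6   0.51  1.13]
b0 1 [ 0.63  0.77 -0.81  1.87  0.62  1.01  1.11]
b2t 1 [ 0.08  0.47 -0.43  2.13  0.51  0.48  0.86]
b2 1 [ 0.22  0.69 -0.62  1.88  0.42  0.91  0.99]
pbU 1 [-0.03  0.41 -0.62  1.85  0.17  1.15  1.1 ]
pb 1 [-0.05  0.67 -0.62  1.96  0.41  0.85  0.91]
paU -1 [-0.12  0.36  0.55  1.91  0.    0.85  0.37]
pa -1 [-0.02  0.61  0.45  2.02 -0.13  0.49  0.43]
b0U -1 [-0.63  0.28  0.86  2.07 -0.36  0.77 -1.1 ]
b0t -1 [-0.42  0.51  0.64  2.17 -0.71  0.5  -0.78]
b0 -1 [-0.43  0.71  0.68  1.94 -0.5   0.89 -1.  ]
b2t -1 [-0.83  0.53  0.72  2.18 -0.71  0.49 -1.12]
b2 -1 [-0.71  0.71  0.68  1.94 -0.56  0.91 -1.24]
pbU -1 [-1.16  0.44  0.86  1.91 -0.37  1.17 -1.45]
pb -1 [-0.98  0.67  0.62  2.02 -0.56  0.85 -1.31]
```

```bash
python3 - <<'E'
from h import *
A=-.2;R=Rt(np.pi/2-.028,A,-1);g=[.5095,-.2655,.029]
command_gripper(.054,60)
movep(tcp([*g[:2],.2],R),R)
move_l(tcp([*g[:2],.09],R),feed=.2);info()
print(move_l(tcp(g,R),feed=.06,until_force=8));info()
command_gripper(0,60);info("grip")
move_l(tcp([*g[:2],.2],R),feed=.15);info()
R=Rt(.035,.35+A,-1)
movep(tcp([.53,-.078,.17],R),R);info()
look("top","t2",(270,190,430,310),5);look("side","s2",(290,180,450,300),5)
E
```

```text
t12.1 pos [ 0.5097 -0.266   0.0966] gap 0.0541 F [ 0.3 -1.7  0.7]
False
 t13.3 pos [ 0.5098 -0.2645  0.0353] gap 0.0539 F [-0.1 -0.6 -0.1]
grip t13.6 pos [ 0.5108 -0.2645  0.0357] gap 0.0347 F [1.2 0.8 4. ]
 t14.9 pos [ 0.5087 -0.2639  0.2047] gap 0.0350 F [ 0.   0.3 -1.5]
 t16.2 pos [ 0.5291 -0.0785  0.1758] gap 0.0348 F [ 0.5  0.5 -1.3]
```

View pics/s2_c.png

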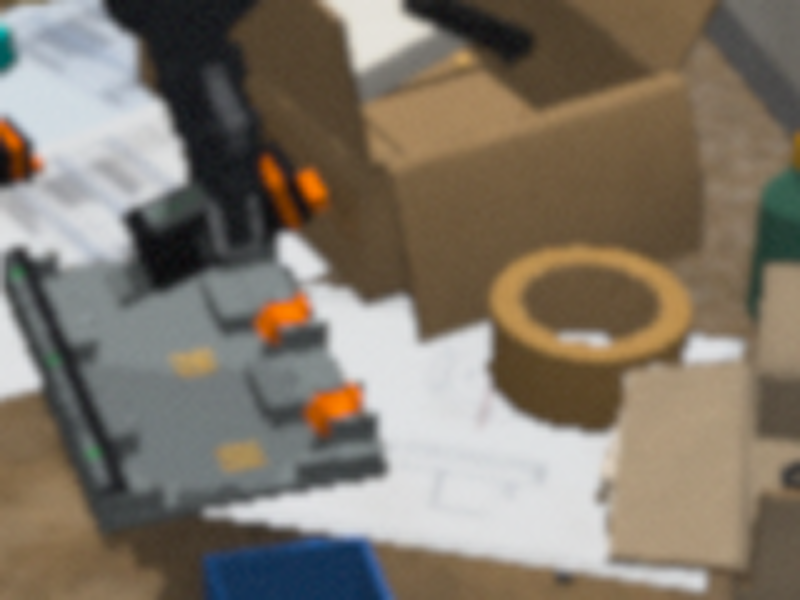

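View pics/t2.png

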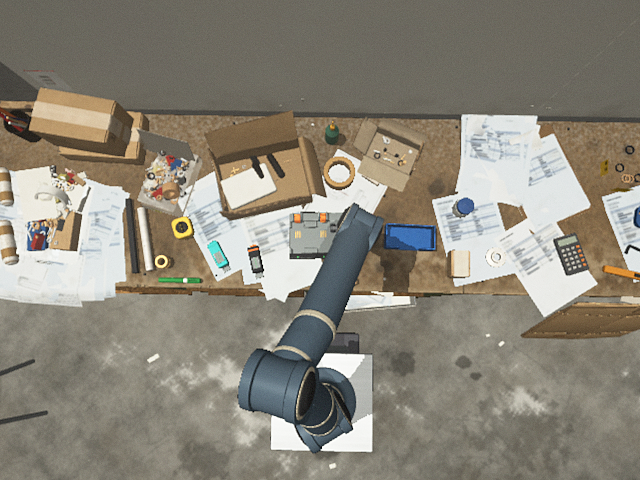

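Side crop: the pack is held heel-up over the far bay, with the orange ledge at crop (313,187). Top view: the carton stands at (459,263). I'll check the camera bias against known gripper positions, then insert.

```bash
python3 - <<'E'
from h import *
P=cloud("top",np.load("pics/t2.npy"))[245:285,440:480].reshape(-1,3);m=(P[:,2]>.052)&(P[:,2]<.07);print("carton",rect(P[m]),P[m].mean(0).round(4))
im=cv2.imread("pics/s2.png");P=cloud("side",np.load("pics/s2.npy"))
m=cv2.inRange(cv2.cvtColor(im,cv2.COLOR_BGR2HSV),(5,150,100),(20,255,255))>0
b=np.zeros_like(m);b[208:228,338:358]=1;m&=b
Q=P[m];R0=Ro.from_euler('z',.035)*Ro.from_euler('y',-.35)
s=sense();g=s["position"]+.006*s["tcp_rot"][:,0]
L=R0.inv().apply(Q-g);ok=np.abs(L).max(1)<.1;L=L[ok];print(ok.sum(),"local heel pts rel grasp, pct",np.round(np.percentile(L,[3,25,50,75,97],axis=0)*1000,1))
# whole pack: points near grasp in side cloud
L=R0.inv().apply(P.reshape(-1,3)-g);k=(np.abs(L[:,0])<.09)&(np.abs(L[:,1])<.03)&(L[:,2]<.015)&(L[:,2]>-.035)
print(k.sum(),np.round(np.percentile(L[k],[1,5,50,95,99],axis=0)*1000,1))
for lo in range(-75,60,8):
    kk=k&(L[:,0]*1000>lo)&(L[:,0]*1000<lo+8)
    if kk.sum(): print(lo,kk.sum(),np.round(np.percentile(L[kk,2]*1000,[5,95]),1),np.round(np.median(L[kk,1])*1000,1))
E
```

```text
carton (array([ 443.3, -429.4]), array([60.9, 85.1]), 89.3) [ 0.4423 -0.4286  0.0606]
68 local heel pts rel grasp, pct [[ 20.7 -54.  -24.2]
 [ 25.2 -16.8 -15.9]
 [ 28.9 -11.7  -6.9]
 [ 40.1  -6.7   5.8]
 [ 44.5   5.5  42.9]]
610 [[-64.9 -29.2 -23.8]
 [-57.3 -24.6 -21.4]
 [-16.9 -15.1  -2.2]
 [ 36.3  12.4   9.1]
 [ 43.1  17.3  12. ]]
-67 27 [-23.3 -16.6] -6.3
-59 25 [-22.1 -16. ] -2.5
-51 52 [-20.2   8.4] -13.4
-43 61 [-19.3   8.8] -14.8
-35 62 [-21.5   8.3] -15.4
-27 63 [-19.8   9.1] -14.6
-19 61 [-21.9   9.1] -15.7
-11 53 [-16.3  12.7] -19.9
-3 15 [-19.   12.1] -27.5
5 24 [-19.6   7.2] -20.5
13 32 [-21.4   3.7] -17.7
21 49 [-19.3   8.1] -16.7
29 58 [-19.8   8.6] -15.1
37 28 [-24.4  -7. ] -6.7
```

The bias is about 0 in y. The held pack's tongue end lies at -67 and its heel end at +44 mm from the grasp, so it sits as planned (offset about +7.5 mm, tilt 0.35). Inserting in bay0.

```bash
cat >> h.py <<'E'
A=-.2; YAW=.037; B1=np.array([.520,.0054,.010])   # bay-floor origin of the middle bay
Zr=Ro.from_euler('z',YAW)
def gpose(bay,xp,zp,th,off,hg=.009,dy=0):
    """tcp pose for tongue-tip lower edge at (xp,zp) in the bay, pack tilted th"""
    Ry=Ro.from_euler('y',-th)
    c=np.array([xp,dy,zp])-Ry.apply([-.061,0,-.016])+Ry.apply([off,0,hg])
    w=B1+Zr.apply([0,.084*(bay-1),0])+Zr.apply(c)
    R=Rt(YAW,th+A,-1);return tcp(w,R),R
E
python3 - <<'E'
from h import *
off=.0075
p,R=gpose(0,-.049,.06,.35,off);movep(p,R)
p,R=gpose(0,-.049,.004,.35,off);print("down",move_l(p,R,feed=.05,until_force=5));info()
p,R=gpose(0,-.066,.004,.35,off);print("wall",move_l(p,R,feed=.02,until_force=5));info()
s=sense();d=Zr.inv().apply(s["position"]-gpose(0,0,0,.35,off)[0]);print("tip in bay frame",d.round(4))
look("side","s3",(300,200,380,260),10)
E
```

```text
down False
 t17.9 pos [ 0.5289 -0.0784  0.067 ] gap 0.0349 F [ 0.7 -0.1 -1.9]
wall True
 t18.4 pos [ 0.5218 -0.0786  0.0674] gap 0.0352 F [ 2.   0.  -0.6]
tip in bay frame [-0.0562 -0.      0.0045]
```

View pics/s3_c.png

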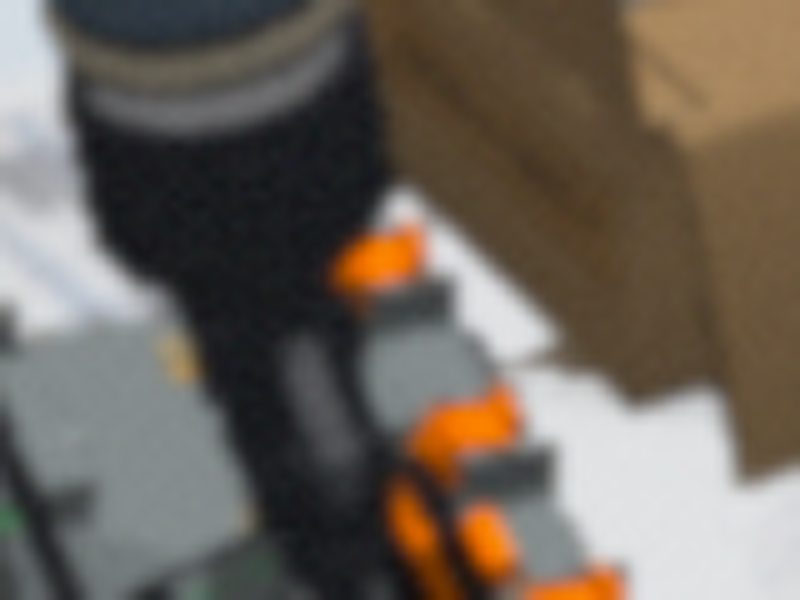

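```bash
python3 - <<'E'
from h import *
off=.0075
def tip():
    s=sense();return Zr.inv().apply(s["position"]-gpose(0,0,0,.35,off)[0]).round(4),s["wrist_force"].round(1)
p,R=gpose(0,-.0545,-.006,.35,off);print("down",move_l(p,R,feed=.02,until_force=5),tip())
z=tip()[0][2]
p,R=gpose(0,-.066,z+.001,.35,off);print("wall",move_l(p,R,feed=.015,until_force=8),tip())
sleep(.3);print(tip())
E
```

```text
down True (array([-0.0553,  0.0003, -0.0008]), array([0.1, 0.5, 5.9]))
wall True (array([-0.0559,  0.0003,  0.    ]), array([ 1.2, -0. , -1. ]))
(array([-0.0558,  0.0003, -0.    ]), array([ 0.6, -0.5, -0.8]))
```

```bash
python3 - <<'E'
from h import *
off=.0075
def tip():
    s=sense();return Zr.inv().apply(s["position"]-gpose(0,0,0,.35,off)[0]).round(4),s["wrist_force"].round(1)
for k in range(3):
    p,R=gpose(0,-.068,.0008,.35,off);print("wall",move_l(p,R,feed=.015,until_force=10),tip());sleep(.2);print(tip())
E
```

```text
wall True (array([-0.0567,  0.0002,  0.0016]), array([ 1.9, -0. , -0.4]))
(array([-0.0567,  0.0003,  0.0013]), array([ 1.8, -0.2, -0.7]))
wall True (array([-0.0575,  0.0003,  0.0026]), array([ 2.6,  0.4, -1.5]))
(array([-0.0574,  0.0003,  0.0024]), array([ 1.4, -0.4,  0.3]))
wall True (array([-0.0576,  0.0001,  0.0031]), array([ 2.2, -1.5, -0.6]))
(array([-0.0575,  0.0002,  0.003 ]), array([ 1.6, -0.8, -1.1]))
```

The contact is the front wall: the tongue is on the floor (z≈0), so it must be under the lip. My frame is about 3.5 mm off in x. Swinging down about the tip.

```bash
cat >> h.py <<'E'
def swing(bay,off,ex,ez,dy=0,n=7):
    """ex, ez: tip estimate minus true, found by contact"""
    for th in np.linspace(.35,0,n+1):
        p,R=gpose(bay,-.061+.0016*th/.35+ex,.0005+ez,th,off,dy=dy)
        move_l(p,R,feed=.03)
        s=sense();print("th %.2f"%th,"gap %.4f"%s["finger_gap"],"F",s["wrist_force"].round(1),"err",((s["position"]-p)*1000).round(1))
E
python3 - <<'E'
from h import *
swing(0,.0075,.0035,-.0008)
look("side","s4",(300,200,380,260),10)
E
```

```text
th 0.35 gap 0.0349 F [0.5 0.5 5.7] err [-0.1  0.   0.1]
th 0.30 gap 0.0354 F [1.8 2.6 6.5] err [1.1 0.3 0.3]
th 0.25 gap 0.0351 F [1.8 1.2 9. ] err [0.5 0.2 0.3]
th 0.20 gap 0.0350 F [0.8 1.4 6.9] err [0.4 0.1 0.1]
th 0.15 gap 0.0350 F [0.5 1.6 9. ] err [-0.   0.   0.1]
th 0.10 gap 0.0350 F [1.5 0.8 6. ] err [-0.   0.  -0.2]
th 0.05 gap 0.0347 F [2.5 0.3 0.8] err [-0.   0.2 -0.6]
th 0.00 gap 0.0352 F [-2.1  1.9 11.4] err [-0.4 -0.2  0.9]
```

View pics/s4_c.png

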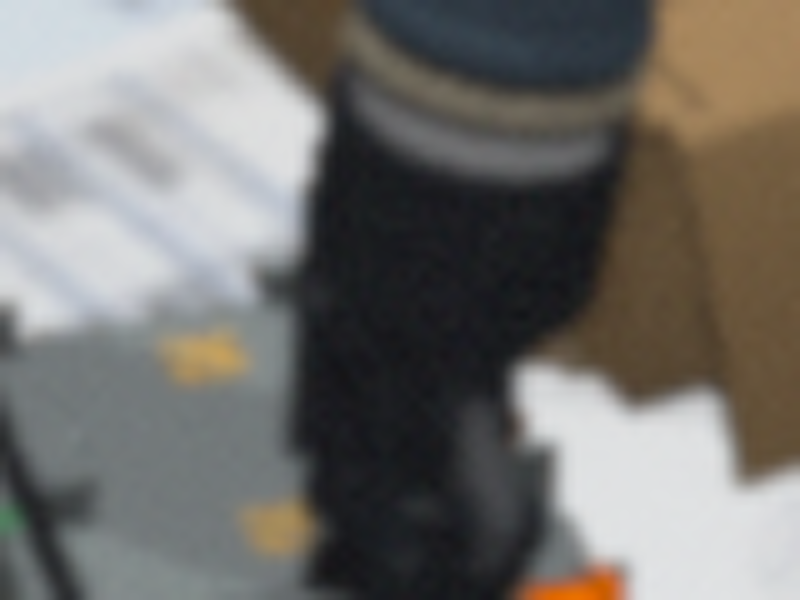

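Only the hand is visible here. I'll press, release, raise and look.

```bash
python3 - <<'E'
from h import *
s=sense();p,R=gpose(0,-.061+.0035,-.006,-.02,.0075)
print(move_l(p,R,feed=.02,until_force=20));info();sleep(.2);info()
command_gripper(.06,60);info()
q=sense()["position"];move_l(q+[0,0,.12],feed=.15)
R=Rt(YAW,A,-1);movep([.45,.20,.28],R);info()
look("top","t5",(270,190,430,310),5);look("side","s5",(280,210,400,300),6)
E
```

```text
True
 t24.0 pos [ 0.5351 -0.0783  0.0417] gap 0.0349 F [-0.3  0.2  6.7]
 t24.2 pos [ 0.5351 -0.0782  0.0417] gap 0.0348 F [-0.8  0.7  6. ]
 t24.5 pos [ 0.5352 -0.0781  0.0411] gap 0.0600 F [0.5 0.5 0.3]
 t26.7 pos [0.4503 0.1987 0.2796] gap 0.0602 F [-0.5 -0.1 -0.4]
```

View pics/s5_c.png

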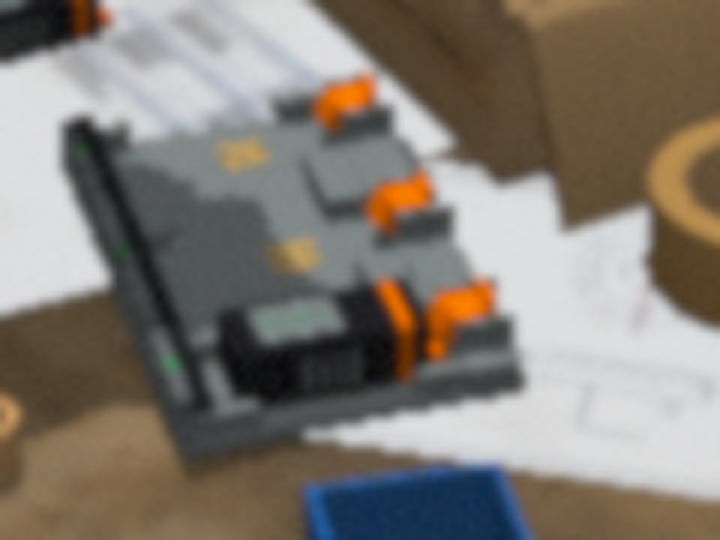

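The pack lies flat in bay 0 with its ledge tucked at the latch (crop (438,335)). I'll verify level and height from depth, and re-measure pack_b.

```bash
cat >> h.py <<'E'
def topface(name,cam,cx,cy,zlo,zhi,r=.05):
    P=cloud(cam,np.load(f"pics/{name}.npy")).reshape(-1,3)
    m=(np.hypot(P[:,0]-cx,P[:,1]-cy)<r)&(P[:,2]>zlo)&(P[:,2]<zhi);Q=P[m]
    k=Q
    for _ in range(4):
        a=np.linalg.lstsq(np.c_[k[:,:2]-[cx,cy],np.ones(len(k))],k[:,2],rcond=None)[0]
        res=Q[:,2]-np.c_[Q[:,:2]-[cx,cy],np.ones(len(Q))]@a;k=Q[np.abs(res)<.005]
    print(name,cam,len(k),"slope x,y",a[:2].round(3),"z0 mm",round(a[2]*1000,1),rect(k),k.mean(0).round(4))
E
python3 - <<'E'
from h import *
for n,c in(("t5","top"),("s5","side")):
    topface(n,c,.524,-.0785,.034,.056)
topface("top0","top",.445,.224,.022,.045);topface("t5","top",.445,.224,.022,.045);topface("s5","side",.445,.224,.022,.045)
E

```

```text
t5 top 257 slope x,y [0.001 0.012] z0 mm 42.8 (array([527.2, -79. ]), array([85. , 32.7]), 0.9) [ 0.5277 -0.0786  0.0428]
s5 side 342 slope x,y [0.013 0.04 ] z0 mm 42.1 (array([527., -80.]), array([86.2, 43.7]), 0.8) [ 0.526  -0.083   0.0419]
top0 top 250 slope x,y [-0.033  0.01 ] z0 mm 32.1 (array([445.5, 224.6]), array([85.6, 36.2]), 14.7) [0.4449 0.2244 0.0321]
t5 top 113 slope x,y [-0.025  0.256] z0 mm 34.8 (array([442.7, 212.4]), array([74.9, 20.3]), 7.1) [0.4384 0.2133 0.0322]
s5 side 216 slope x,y [-0.027  0.054] z0 mm 32.3 (array([444.1, 222.8]), array([84.9, 40.9]), 14.6) [0.4448 0.2203 0.0322]
```

View pics/t5.png

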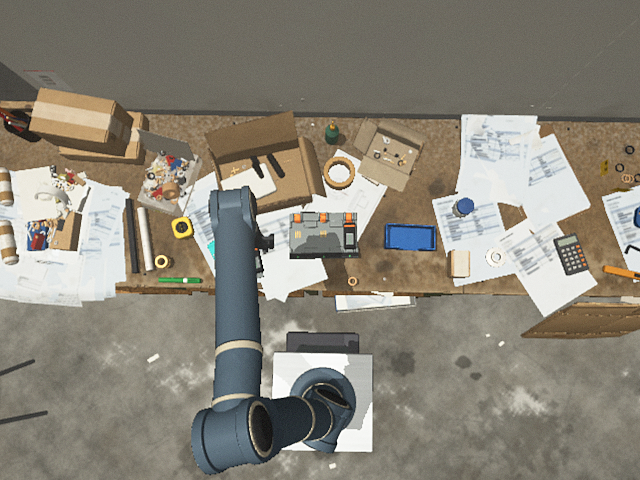

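Bay 0 pack: level (slope 0.001), top at 42.8 mm (target 42), so it is latched. Top view: the carton is still at (459,263) and the bin is empty. pack_b is unmoved at (0.445,0.224), yaw 0.257. Next: pick pack_b and insert it in bay 2.

```bash
sed -i 's/B1=np.array(\[.520,.0054,.010\])/B1=np.array([.5235,.0054,.0092])/' h.py; python3 - <<'E'
from h import *
y=.257;R=Rt(y,A,-1);c=np.array([.445,.224,.025])+Ro.from_euler('z',y).apply([.008,0,0])
command_gripper(.07,60)
movep(tcp(c+[0,0,.1],R),R)
print(move_l(tcp(c,R),feed=.08,until_force=8));info()
command_gripper(0,60);info("grip")
move_l(tcp(c+[0,0,.15],R),feed=.15)
p,R=gpose(2,-.049,.12,.35,.0075);movep(p,R);info()
look("top","t6");look("side","s6",(260,150,400,255),5)
P=cloud("side",np.load("pics/s6.npy")).reshape(-1,3)
s=sense();g=s["position"]+.006*s["tcp_rot"][:,0]
L=(Ro.from_euler('z',YAW)*Ro.from_euler('y',-.35)).inv().apply(P-g)*1000
k=(np.abs(L[:,1])<25)&(L[:,2]<13)&(L[:,2]>-30)
for lo in range(-77,60,6):
    kk=k&(L[:,0]>lo)&(L[:,0]<lo+6)
    if kk.sum()>2: print(lo,kk.sum(),np.round(np.percentile(L[kk,2],[5,95]),1),np.round(np.median(L[kk,1]),1))
E
```

```text
False
 t29.1 pos [0.4542 0.2265 0.0313] gap 0.0699 F [0.1 0.7 0.6]
grip t29.5 pos [0.4544 0.2266 0.0314] gap 0.0351 F [0.6 0.1 4.6]
 t31.3 pos [0.5257 0.0895 0.1816] gap 0.0350 F [ 0.1 -0.  -1.5]
-71 9 [-22.2 -17.1] -1.4
-65 16 [-22.4 -16.4] -2.9
-59 16 [-23.5 -14.2] -5.3
-53 22 [-20.2   8.1] -11.9
-47 41 [-17.4   9.3] -15.0
-41 37 [-18.9   9.2] -16.6
-35 37 [-17.6   9.1] -16.2
-29 36 [-19.3   9.9] -16.1
-23 36 [-20.    9.3] -15.1
-17 35 [-19.7   8.6] -16.2
-11 29 [-19.3  11.5] -17.2
1 6 [-21.2   5.3] -23.8
7 14 [-22.    1.8] -19.5
13 25 [-22.    6.3] -18.4
19 24 [-20.9   6.5] -18.2
25 39 [-19.8   9.1] -16.6
31 30 [-20.6   9.3] -16.4
37 15 [-21.8 -13.2] -7.4
```

View pics/s6_c.png

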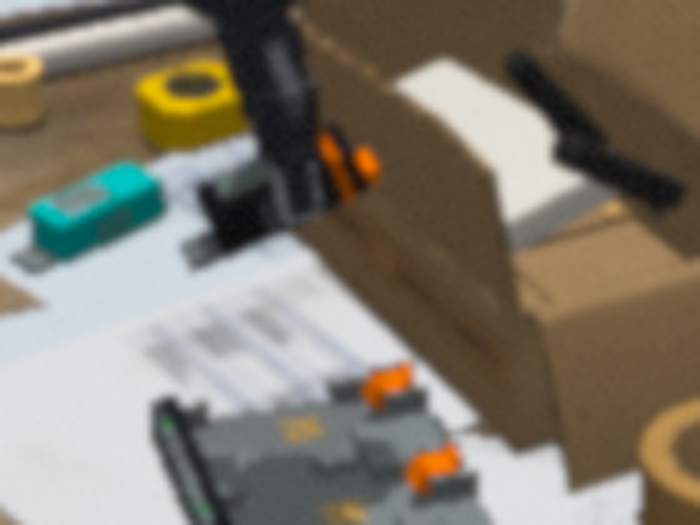

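Held with heel up. The tongue tip is at -70 mm, so the offset is about 9 mm. Inserting, pushing to the wall from rest.

```bash
python3 - <<'E'
from h import *
off=.009;b=2
def tip():
    s=sense();return Zr.inv().apply(s["position"]-gpose(b,0,0,.35,off)[0]),s["wrist_force"].round(1)
p,R=gpose(b,-.049,.02,.35,off);move_l(p,R,feed=.15);sleep(.2)
p,R=gpose(b,-.050,.004,.35,off);print("down",move_l(p,R,feed=.04,until_force=5),tip());sleep(.3)
p,R=gpose(b,-.054,.0035,.35,off);print("in",move_l(p,R,feed=.02,until_force=10),tip());sleep(.3)
p,R=gpose(b,-.068,.0025,.35,off);print("wall",move_l(p,R,feed=.015,until_force=7),tip());sleep(.2);print(tip())
ex=tip()[0][0]+.0601;print("ex",ex)
if abs(ex)<.0035:
    swing(b,off,ex,0)
    p,R=gpose(b,-.061+ex,-.006,-.02,off);print(move_l(p,R,feed=.02,until_force=20));info()
look("side","s7",(280,190,400,280),6)
E
```

```text
down False (array([-0.05006253, -0.00019221,  0.00374381]), array([ 1. ,  0.5, -2.3]))
in False (array([-5.42542349e-02,  6.18581345e-05,  3.48329863e-03]), array([-0.9,  0.3, -2. ]))
wall True (array([-6.06969734e-02, -6.05029167e-05,  3.88178801e-03]), array([ 2.4,  0.3, -1.2]))
(array([-6.07083757e-02, -3.83826634e-05,  3.58391747e-03]), array([ 2.3,  0.4, -0.5]))
ex -0.0006083757020845515
th 0.35 gap 0.0352 F [ 2.   0.  -0.1] err [-0.1  0.1 -0.2]
th 0.30 gap 0.0350 F [ 1.3 -0.4  1.4] err [ 0.4 -0.1 -0.1]
th 0.25 gap 0.0348 F [ 1.3 -0.5  2.1] err [ 0.1 -0.1  0. ]
th 0.20 gap 0.0348 F [2.7 0.1 2.6] err [ 0.1 -0.   0.2]
th 0.15 gap 0.0347 F [1.2 0.8 3.6] err [-0.5 -0.   0.1]
th 0.10 gap 0.0352 F [1.1 0.5 3.9] err [-0.6  0.  -0.1]
th 0.05 gap 0.0345 F [1.8 0.3 5.3] err [-0.6 -0.  -0. ]
th 0.00 gap 0.0349 F [-1.5  0.5 11.7] err [-0.7 -0.1  0.8]
True
 t37.2 pos [0.5293 0.0895 0.0415] gap 0.0348 F [-0.4 -0.7  6.2]
```

Same pattern as the first pack. Release, clear the view, and check both packs plus the carton.

```bash
python3 - <<'E'
from h import *
command_gripper(.06,60)
q=sense()["position"];move_l(q+[0,0,.12],feed=.15)
R=Rt(0,0,-1);movep([.44,-.27,.32],R);info()
look("top","t8",(270,195,430,300),5);look("side","s8",(280,195,400,285),6)
topface("t8","top",.525,.0895,.034,.056)
topface("s8","side",.525,.0895,.034,.056);topface("s8","side",.526,-.0785,.034,.056)
topface("t8","top",.526,-.0785,.034,.056)
topface("t8","top",.441,-.4295,.05,.072);topface("s8","side",.441,-.4295,.05,.072)
E
```

```text
t40.1 pos [ 0.441  -0.2683  0.3193] gap 0.0601 F [-0.2  0.5  0.6]
t8 top 247 slope x,y [-0.017 -0.01 ] z0 mm 41.8 (array([520.6,  87.1]), array([85.3, 35.9]), 1.7) [0.5213 0.0865 0.0418]
s8 side 199 slope x,y [-0.008  0.126] z0 mm 42.0 (array([526.1,  84.9]), array([97.1, 37.9]), 3.6) [0.5189 0.0803 0.0408]
s8 side 325 slope x,y [0.008 0.014] z0 mm 42.1 (array([526.5, -79.3]), array([85.6, 41.2]), 0.7) [ 0.5262 -0.0823  0.0421]
t8 top 248 slope x,y [0.001 0.005] z0 mm 42.6 (array([527.3, -78.9]), array([84.9, 32.7]), 0.6) [ 0.5276 -0.0789  0.0426]
t8 top 95 slope x,y [0.084 0.048] z0 mm 63.6 (array([ 413.9, -445.7]), array([25.8, 56. ]), 42.8) [ 0.4149 -0.4422  0.0608]
s8 side 1015 slope x,y [0.002 0.029] z0 mm 60.2 (array([ 441.9, -430.7]), array([86.2, 62. ]), 0.8) [ 0.4414 -0.4343  0.0601]
```

View pics/s8_c.png

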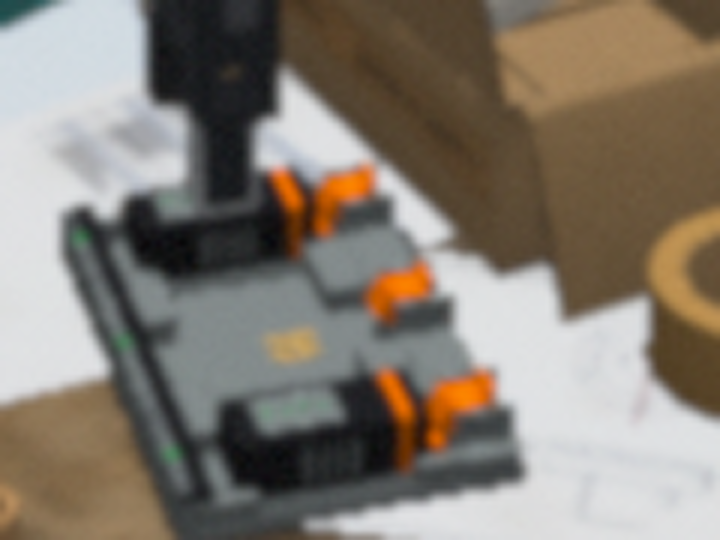

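View pics/t8.png

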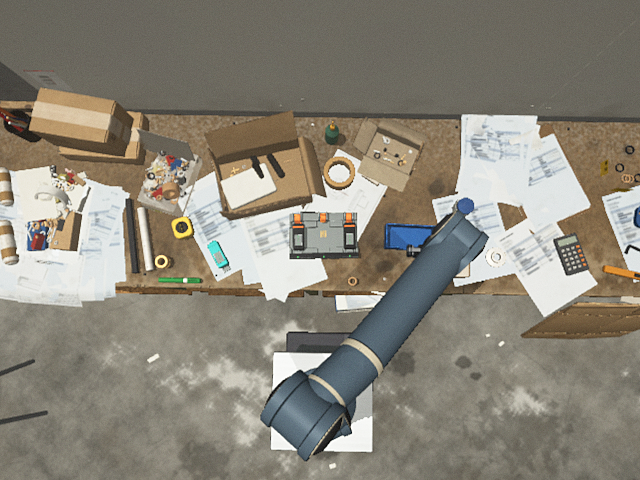

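Both packs are flat in bays 0 and 2 (tops at 42.6 and 41.8 mm, latches out). No third pack is in view, and the carton is unmoved at (0.442,-0.430). Now I return the carton by the reverse displacement.

```bash
python3 - <<'E'
from h import *
R=Rt(0,0,-1);command_gripper(.085,40)
movep(tcp([.44,-.43,.2],R),R)
print(move_l(tcp([.44,-.43,.038],R),feed=.1,until_force=12))
command_gripper(.0,40);info("gripped")
move_l(tcp([.44,-.43,.15],R),feed=.15);info()
move_l(tcp([.436,-.2705,.15],R),feed=.2)
print(move_l(tcp([.436,-.2705,.037],R),feed=.06,until_force=8));info()
command_gripper(.085);move_l(tcp([.436,-.2705,.22],R),feed=.15);info()
movep([.44,.30,.3],R);info()
look("top","t9");look("side","s9",(260,190,460,340),4)
topface("t9","top",.4385,-.27,.05,.072);topface("s9","side",.4385,-.27,.05,.072)
topface("t9","top",.521,.088,.034,.056);topface("t9","top",.526,-.0785,.034,.056);topface("s9","side",.521,.088,.034,.056);topface("s9","side",.526,-.0785,.034,.056)
E
```

```text
False
gripped t43.5 pos [ 0.4402 -0.4302  0.0445] gap 0.0628 F [-0.   1.1  3.6]
 t44.4 pos [ 0.4397 -0.4292  0.155 ] gap 0.0626 F [ 0.7 -0.2 -0.8]
True
 t47.1 pos [ 0.436  -0.2705  0.0445] gap 0.0630 F [0.2 0.  5.5]
 t48.8 pos [ 0.4356 -0.2701  0.2252] gap 0.0851 F [-0.3 -0.5 -0.3]
 t50.9 pos [0.4406 0.2987 0.3   ] gap 0.0849 F [-0.  -0.4 -0.7]
t9 top 436 slope x,y [-0.003 -0.011] z0 mm 60.4 (array([ 438.8, -270.8]), array([83.5, 60.9]), 0.2) [ 0.439  -0.2704  0.0604]
s9 side 738 slope x,y [0.003 0.041] z0 mm 60.3 (array([ 437.9, -272.1]), array([62.9, 84.9]), 87.9) [ 0.4374 -0.2758  0.0602]
t9 top 251 slope x,y [-0.024  0.003] z0 mm 42.4 (array([521.7,  87.1]), array([82.9, 35.8]), 1.8) [0.5227 0.0863 0.0424]
t9 top 247 slope x,y [-0.007  0.042] z0 mm 42.7 (array([527.1, -79. ]), array([85.3, 32.8]), 0.7) [ 0.5283 -0.0793  0.0428]
s9 side 267 slope x,y [-0.014  0.069] z0 mm 42.3 (array([520.3,  85.3]), array([85. , 42.3]), 2.5) [0.5196 0.082  0.0419]
s9 side 334 slope x,y [-0.007  0.086] z0 mm 42.3 (array([527.1, -81.2]), array([86.6, 42.4]), 2.6) [ 0.5264 -0.0832  0.0419]
```

View pics/s9_c.png

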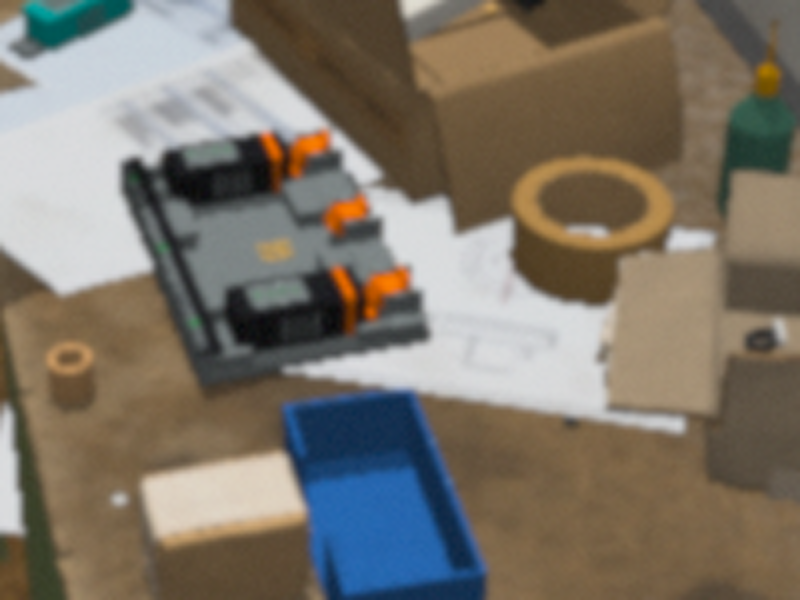

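The side view shows both packs flat and latched, the carton square at the bin front, and the bush in place. Handing in.

```bash
python3 -c "
from h import *
info();print(finish_job())"
```

```text
t51.0 pos [0.4405 0.2989 0.3   ] gap 0.0849 F [ 0.4 -0.4 -0.1]
the job is handed in; nothing more can be done
None
```

The job is handed in at 51 s. Two packs were present, and both look latched on the dock. The carton is back at the bin front.

**What I did:** I stood the carton aside to the right. The bin pack went into bay 0 and the loose pack_b into bay 2. For each, I slid the tongue in tilted 0.35 rad until it touched the front wall, then swung the pack down and pressed it. I saw no third pack and left the turquoise look-alike alone.

**Last checks:**
- **Packs:** the block tops are at 42.3–42.7 mm (target 42). Lengthwise slope is at most 0.024 rad, and the latches look out in the side view. The sideways slope fits scattered up to 0.086 rad, above the 0.04 limit. I took that as stray depth points from the side faces, since earlier fits of the same, untouched bay 0 pack gave 0.005–0.014.
- **Carton:** upright, within about 1 mm and a degree or two of where it first stood.
- **Bystanders:** the bush is in place in the last view. The jar and tape measure looked unmoved in the earlier top views, but I did not measure them.
- **Disagreements:** my first estimate of the dock was 3.5 mm off in x, which contact with the front wall corrected. For the bay 2 pack, the cameras put its y 2–4 mm off my bay estimate, inside the 7 mm allowed.

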